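# Lay the tall kit carton down in the packing tray and seat it

## Task

Tip the tall carton of house kits over onto its side in the wooden tray, its top towards the orange sprung pad. Then slide it along the tray until the pad is pressed fully home, firmly but without ramming it, and leave the carton lying there against the pad. Leave the little house on its dish, the paint jar and the hair dryer where they are.

Things in the scene. Friction and masses are not known exactly. Their poses are not given: they have to be found in the camera images.
- carton: brown cardboard carton, 90 mm (its x) by 88 mm (its y) by 220 mm tall (its z), 0.45 to 0.75 kg. Origin: centre of its underside. It starts upright on the tray floor near the open end, within 0.04 rad of the tray's yaw. Pushed near its top along the tray it tips over its foot edge; pushed low it may slide along upright. Past its balance point (0.38 rad) it falls by itself
- carton_top (a point): centre of the carton's top face, 220 mm above its origin along its z
- tray: fixed plywood tray, 136 mm wide (its x) by 470 mm long (its y), its floor 6 mm thick, with a rail 8 mm wide along each long side, rising 20 mm above the floor (26 mm above the table); 120 mm clear between the rails. Origin: centre of its underside, on the table. Its +y end carries the stop, its -y end is open
- stop: fixed aluminium bracket, 120 mm wide, 75 mm tall, across the tray's +y end; axes as the tray's; origin at the tray floor on its inner face, 221 mm from the tray's origin along +y. It carries an adjusting screw with the orange sprung pad on its tip (55 mm wide, 45 mm high, centred 45 mm above the tray floor)
- stop_axis (a point): fixed point on the stop's screw axis, 45 mm above the tray floor on the bracket's inner face. The screw is set anew each time, unmeasured: the free pad's face lies 42 to 77 mm from here towards -y. The pad yields 8 mm to a light spring (0.5 to 1.3 N), then is home and rigid: force rises steeply. 6 to 10 N on it is right, over 20 N harms it. Sliding the lying carton takes a further 2 to 6 N
- dish_house: little wooden house on a white plaster dish, dish 116 mm across, 60 mm tall in all; origin under its centre; not to be disturbed
- paint_jar: turquoise paint jar with a white cap, 60 mm across, 75 mm tall; origin under its centre; not to be disturbed
- hair_dryer: black hair dryer lying on its side, about 180 mm long and 150 mm over its handle, 67 mm high; origin on the table under its motor end; not to be disturbed
Things that resemble listed ones, but are neither listed nor needed, are in the scene too. Several things have the shape of the carton; the one meant has the colours described above.

How it is judged (in metres and radians):
On the way, in this order (a step that is already met when the one before it is completed fails the run):
1. the carton lies on its side on the tray floor between the rails, its top towards the pad (angle between carton's own z axis and vertical between 1.5 and 1.64 rad and y of carton_top in the frame of tray above 0.03 m and height (world z) of carton below 0.056 m and linear speed of carton below 0.1 m/s), for 0.3 s.
2. the carton presses the pad fully home (more than 4 N on the stop) (contact force between carton and stop above 4 N and angle between carton's own z axis and vertical above 1.5 rad), for 0.2 s.
At the end, for the whole second after the job is handed in: the carton lies on its side on the tray floor between the rails (tilted 1.50 to 1.64 rad, along the tray within 0.15 rad, its top's centre within 25 mm of the tray's middle line), at rest, its top still resting against the sprung pad (more than 0.2 N) (angle between carton's own z axis and vertical between 1.5 and 1.64 rad and height (world z) of carton below 0.056 m and x of carton_top in the frame of tray between -0.025 and 0.025 m and angle between the z axis of carton and the y axis of tray, either way round below 0.15 rad and y of carton_top in the frame of stop above -0.08 m and contact force between carton and stop above 0.2 N and linear speed of carton below 0.01 m/s); the robot touches nothing.
It fails at once if the stop is pressed with more than 20 N (contact force between carton and stop above 20 N).
It fails at once if the robot pushes on the carton with more than 35 N (contact force between the arm and carton above 35 N).
It fails at once if the house, the paint jar or the hair dryer is moved more than 15 mm (distance of any of dish_house, paint_jar, hair_dryer from where it was at the start of the episode above 0.015 m).
It also fails if it takes over 67 s, if anything falls off the work surface, if the arm or the gripper's body presses on something with over 40 N, if the wrist force passes 120 N, or if a joint passes its speed limit or range.

## Robot

A 6-joint arm with a two-finger parallel gripper is mounted at the origin on the work surface. World frame = base frame: x ahead of the robot, y to its left, z up, the work surface at z = 0. Lengths are in mm, angles in degrees, forces in N, time in s.
With the tool pointing down it reaches from about 350 to 850 mm from the base axis. Payload 8.1 kg.
Tool frame: the origin (TCP) lies between the finger pads; the fingertips stand ahead of it and the grasp point (between the pads) lies 2 mm behind it (nose_length is the z of the fingertips in the tool frame, in mm); z points along the fingers, y is the direction in which the jaws open and shut (so a half turn about z gives the same grasp; the last joint's range is limited). The gripper opens to 85 mm and grips with 20 to 120 N. Pads are 22 mm wide; open, the fingers measure 114 mm over their backs; the gripper's body (76 mm by 85 mm) begins 54 mm behind the grasp point. The pads swing forward as they close: fully open they stand 13 mm farther back than shut.
Start: joints at [71.654, 7.471, 85.268, -0, 87.261, -4.893], TCP at [139.567, 583.547, 248.292] pointing down, gripper open.
Joint ranges: [-169.43, 169.43], [-51.17, 129.36], [1.28, 143.12], [-76.62, 256.62], [0, 156.53], [-152.29, 152.29]. Speed limits (degrees/s): [136.94, 136.94, 159.86, 180, 180, 180].

## Interface

Orientations are given as [roll, pitch, yaw] about the fixed x, y, z axes, in that order (R = Rz(yaw) Ry(pitch) Rx(roll)).
In Python, from bench import * gives the robot as it stands.
- The arm moves only by the tool jog_arm, never from a script. Its argument "plan" is a list of rows, each a list of 3 entries, a list of its own where there are three numbers: the turn, a rotation vector about the tool's x, y, z in degrees, then the shift along the tool's x, y, z in m, then the gripper's target within -1 to 1 (fully open at 1, half-way at 0, shut at -1). A call has 1 to 12 rows; each row is the pose to reach, as a shift and turn from the pose commanded when the call began, along the tool's axes at that moment; what a row does not reach only later rows make up. A row lasts 1/8 s, in which the tool goes at most 62.5 mm and 10.7 degrees, less where a joint would pass 70% of its speed; a pose out of reach is approached as far as the arm can. A call with a gripper value outside its range is refused whole. The fingers move at their own pace and stop on an object; "force" is the grip in N (left out, the last holds). Time passes only in rows, so rows that repeat a pose let the fingers close. It gives the time, the measured TCP pose, the force and the opening at its end, in the units of the state.
- sense(): the state, without advancing time (a new reading comes with each control period).
- snapshot(name): name is "side" or "top" or "wrist"; returns (picture, depth): 420x560x3 uint8, blue, green, red; 420x560 float32, mm along the optical axis (not along the pixel's ray), 0 where there is no reading.
- camera_info(name): a dict with "fov_y" (degrees; the focal length in pixels is half the picture's height over the tangent of half this angle, whatever the lens; pixels are square), "cx", "cy" (the principal point, pixels), "dist_coeffs" ([k1, k2, p1, p2, k3] as OpenCV has them; the pictures are not rectified), "origin" and "orientation" of the camera in the world. Camera axes: x right, y down, z forward; pixel columns grow to the right and rows downward; lengths in mm; the calibration is good to about 2 mm. A picture is of the moment at which its call begins: read the wrist's pose just before it. camera_info takes no time and is no camera call; for the wrist camera it gives the pose at the moment of the call.
- hand_in(): hands the job in, once; it reports no verdict.
The state is a dict: "time": time; "joint_pos": joint angles; "qd": joint speeds; "joint_efforts": joint torques, N m; "tool_pos": TCP position; "tcp_rot": TCP orientation; "ft_force": force on the tool from outside, world axes, zero at the start; "wrist_torque": the same for the moment, N m; "finger_gap": finger opening in mm.
Only numpy, scipy, OpenCV 4.12 (cv2) and the standard library are available. Lean on these libraries where they do the work, as an engineer would, in place of code of your own. Each camera call takes 0.05 s, during which the arm holds its last target.

## Working session

There is one attempt and no reset: what is moved stays moved. The work goes in short steps, Python scripts to look and compute and a tool call to move; the robot and the scene stay as the last step left them, time stands still between calls to the robot, and variables do not carry over. Pictures are saved under pics/ and viewed, and the job is handed in when it is done.

Besides the shell and the picture viewer there is one more tool, called after "Emit:" in YAML: its name, and indented under it one key for each argument. jog_arm: Moves the arm, as the interface text tells. Its arguments: {"type":"object","properties":{"plan":{"type":"array","items":{"type":"array"}},"force":{"type":"number"}},"required":["plan"]}

```bash
mkdir -p pics; ls; python3 - <<'E'
from bench import *
import cv2
print(sense())
for n in ("side","top","wrist"):
    print(n,camera_info(n))
    p,d=snapshot(n); cv2.imwrite(f"pics/{n}0.png",p); import numpy as np; np.save(f"pics/{n}0.npy",d)
E
```

```text
pics
{'time': 0.0, 'joint_pos': array([ 7.16528662e+01,  7.51642830e+00,  8.53286908e+01,  1.62769332e-03,
        8.72597945e+01, -4.89347112e+00]), 'qd': array([-0.00926989, -0.02736324,  0.00531467,  0.04731321, -0.01627814,
       -0.03980926]), 'joint_efforts': array([ 1.97260670e-03, -5.69417453e+01, -5.00538719e+01, -1.43492643e-04,
        1.51829881e-02, -3.48554261e-05]), 'tool_pos': array([139.40918009, 583.06213447, 247.23626001]), 'tcp_rot': array([-1.79895608e+02, -1.05692365e-02,  1.66546248e+02]), 'ft_force': array([-0.71129948,  0.38004799,  0.15769233]), 'wrist_torque': array([ 0.03448308, -0.09487134,  0.02829766]), 'finger_gap': 85.62940919263588}
side {'fov_y': 44.56176667154317, 'cx': 282.4337519824933, 'cy': 215.32621327108845, 'dist_coeffs': array([-0.05819361,  0.        ,  0.        ,  0.        ,  0.        ]), 'origin': array([405.66396812, 766.64358803, 955.10278492]), 'orientation': array([-137.27302739,   -0.86159159, -165.24573343])}
top {'fov_y': 42.86438815675601, 'cx': 275.3710599504418, 'cy': 225.40178248588768, 'dist_coeffs': array([-0.07165116,  0.        ,  0.        ,  0.        ,  0.        ]), 'origin': array([ 507.41893267,   20.59662262, 1301.17730624]), 'orientation': array([-175.71659213,    1.39577866,  -90.44917314])}
wrist {'fov_y': 66.93917006909963, 'cx': 281.14388503040493, 'cy': 211.65157949135113, 'dist_coeffs': array([-0.06871613,  0.        ,  0.        ,  0.        ,  0.        ]), 'origin': array([ 71.57080444, 599.3397011 , 372.66748209]), 'orientation': array([1.64132980e+02, 8.49186000e-02, 7.65369452e+01])}
```

View pics/side0.png

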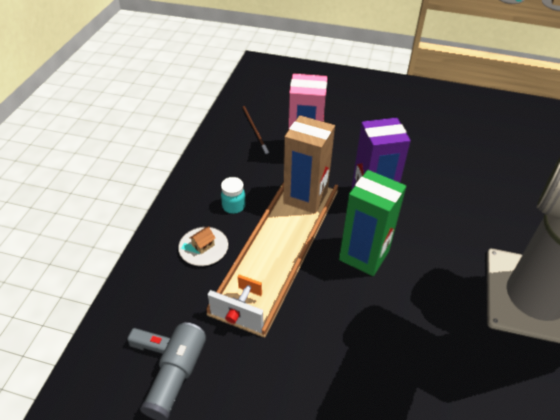

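View pics/top0.png

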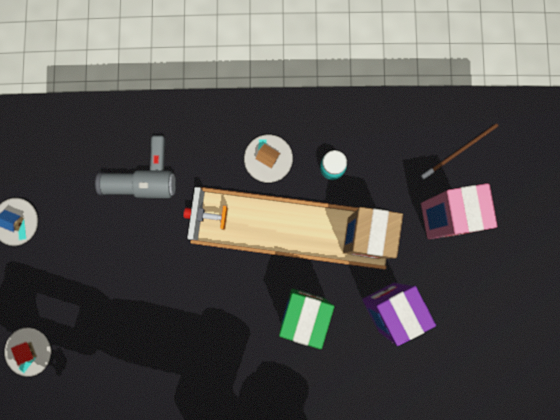

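Candidates for the carton in top view are brown (377,232), green (307,320), purple (403,315) and pink (460,210). The brown one in the tray fits the description. The stop is at the left end, at (195,215), with the orange pad at (225,217). Next I'll enlarge and measure.

```bash
cat > h.py <<'E'
import numpy as np, cv2
from scipy.spatial.transform import Rotation as R
def cam(ci,shape=(420,560)):
    f=shape[0]/2/np.tan(np.radians(ci['fov_y']/2))
    return np.array([[f,0,ci['cx']],[0,f,ci['cy']],[0,0,1]]),np.array(ci['dist_coeffs']),R.from_euler('xyz',ci['orientation'],degrees=True).as_matrix(),np.array(ci['origin'])
def rays(ci,px):
    K,D,Rm,o=cam(ci)
    u=cv2.undistortPoints(np.array(px,float).reshape(-1,1,2),K,D).reshape(-1,2)
    return np.c_[u,np.ones(len(u))]@Rm.T,o
def onz(ci,px,z):
    r,o=rays(ci,px); return o+r*((z-o[2])/r[:,2])[:,None]
def proj(ci,P):
    K,D,Rm,o=cam(ci); Pc=(np.array(P,float)-o)@Rm
    return cv2.projectPoints(Pc,np.zeros(3),np.zeros(3),K,D)[0].reshape(-1,2)
def cloud(ci,d):
    v,u=np.mgrid[0:420,0:560]; r,o=rays(ci,np.c_[u.ravel(),v.ravel()])
    return (o+r*d.ravel()[:,None]).reshape(420,560,3)
E
python3 - <<'E'
import cv2
p=cv2.imread('pics/top0.png')
c=p[170:290,180:420]; cv2.imwrite('pics/top0c.png',cv2.resize(c,None,fx=3.3,fy=3.3,interpolation=cv2.INTER_CUBIC))
from bench import *; from h import *
d=np.load('pics/top0.npy'); ci=camera_info('top'); P=cloud(ci,d)
for n,(u0,v0,u1,v1) in dict(brown=(345,200,410,265),green=(275,285,340,355),purple=(370,280,440,350),pink=(420,180,500,240)).items():
    q=P[v0:v1,u0:u1].reshape(-1,3); q=q[(q[:,2]>190)]
    t=q[abs(q[:,2]-np.median(q[:,2]))<8]
    print(n,len(t),np.median(t[:,2]),cv2.minAreaRect(t[:,:2].astype(np.float32)), t.mean(0))
E
```

```text
brown 1936 225.3560784646578 ((573.052734375, -159.1748046875), (87.70011138916016, 90.7854995727539), 80.39778900146484) [ 572.67961198 -158.45208822  225.35686839]
green 1971 219.22049985092576 ((396.15216064453125, -14.817317962646484), (88.52117919921875, 90.61103820800781), 72.6438217163086) [396.91223635 -14.57053581 219.27652825]
purple 2000 219.27272371548088 ((405.1687316894531, -214.27828979492188), (91.5481948852539, 89.63143157958984), 27.54941749572754) [ 404.94704105 -213.52264067  219.24728387]
pink 1912 219.3384979169225 ((619.8067626953125, -352.6541442871094), (91.05697631835938, 90.28831481933594), 8.801488876342773) [ 619.28337449 -352.20375037  219.27582272]
```

View pics/top0c.png

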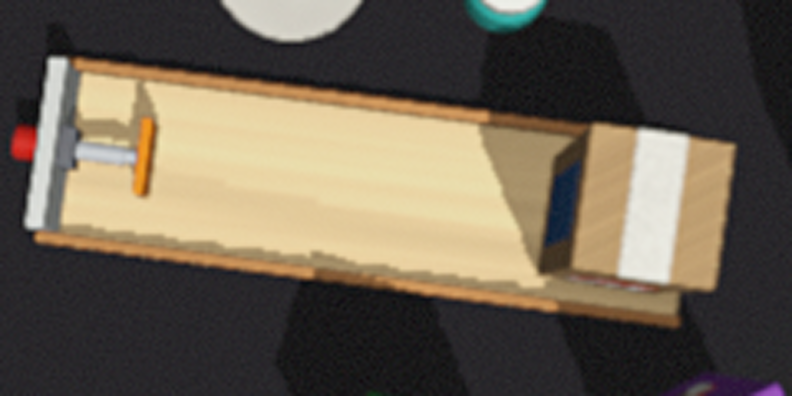

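```bash
python3 - <<'E'
from bench import *; from h import *
d=np.load('pics/top0.npy'); ci=camera_info('top')
def w(pts,z): return onz(ci,[(180+x/3.3,170+y/3.3) for x,y in pts],z)
up=w([(78,60),(330,90),(490,111),(585,125)],26); lo=w([(37,240),(310,276),(550,308),(680,325)],26)
print(up.round(1),lo.round(1))
for q in (up,lo): print(np.degrees(np.arctan2(*(q[-1]-q[0])[[0,1]])))
print('pad top', w([(148,118),(143,196)],73.5).round(1)); print('bracket inner top', w([(78,60),(60,232)],81).round(1))
P=cloud(ci,d)
q=P[180:270,185:345].reshape(-1,3)
for lo_,hi in ((19,30),(3,9),(60,77),(77,90)):
    t=q[(q[:,2]>lo_)&(q[:,2]<hi)]; print(lo_,len(t),cv2.minAreaRect(t[:,:2].astype(np.float32)), t.mean(0).round(1))
h=np.histogram(q[:,2],bins=range(-5,100,5)); print(h)
E
```

```text
[[ 695.   223.5   26. ]
 [ 670.8   39.3   26. ]
 [ 654.2  -76.7   26. ]
 [ 643.3 -145.4   26. ]] [[ 563.5  253.2   26. ]
 [ 535.8   54.9   26. ]
 [ 511.2 -117.7   26. ]
 [ 498.1 -211.    26. ]]
-172.02418461752617
-171.98795443644437
pad top [[646.4 166.4  73.5]
 [591.6 170.   73.5]]
bracket inner top [[686.9 214.8  81. ]
 [566.5 227.1  81. ]]
19 1021 ((624.6554565429688, 59.66194152832031), (370.3210754394531, 175.3145751953125), 81.92073059082031) [603.8  65.3  24.8]
3 5376 ((607.72021484375, 79.39531707763672), (390.1712341308594, 218.4181365966797), 89.30488586425781) [604.2  56.    5.6]
60 280 ((635.4953002929688, 215.5084991455078), (105.15460205078125, 103.56604766845703), 19.254192352294922) [626.7 213.3  68.7]
77 251 ((632.1489868164062, 231.80740356445312), (104.34909057617188, 80.48656463623047), 22.262157440185547) [629.2 237.6  80.7]
(array([3275, 5120, 3445,  283,   98,  494,  496,   46,   22,   25,   35,
         71,  111,   86,   65,   93,  140,  141,    6,    0]), array([-5,  0,  5, 10, 15, 20, 25, 30, 35, 40, 45, 50, 55, 60, 65, 70, 75,
       80, 85, 90, 95]))
```

```bash
cat >> h.py <<'E'
TY=np.array([np.sin(np.radians(8)),np.cos(np.radians(8)),0]); TX=np.array([TY[1],-TY[0],0]); S0=590.7; A0=95.3
def tray(x,y,z): return (S0+x)*TX+(A0+y)*TY+np.array([0,0,z])   # x,y in tray frame, z world
def intray(P): P=np.array(P); return np.array([P@TX-S0,P@TY-A0,P[2]])
def rel(s,target,yaw):
    Rm=R.from_euler('xyz',s['tcp_rot'],degrees=True)
    tr=R.from_euler('xyz',[180,0,yaw],degrees=True)
    return (Rm.inv()*tr).as_rotvec(degrees=True).round(1),(Rm.inv().apply(np.array(target)-s['tool_pos'])/1000).round(4)
E
python3 - <<'E'
import bench; from bench import *; from h import *
print({k:getattr(bench,k) for k in dir(bench) if not k.startswith('_')})
s=sense(); print(intray([573.05,-159.2,225]), intray(s['tool_pos']))
for T in (tray(-1,-260,330),): print(T,rel(s,T,82))
E
```

```text
{'PlanningError': <class 'bench.PlanningError'>, 'camera_info': <function make.<locals>.<lambda> at 0x7ff5fef40680>, 'hand_in': <function connect.<locals>.done at 0x7ff5feeb3740>, 'nose_length': 17.0, 'sense': <function make.<locals>.<lambda> at 0x7ff5fef405e0>, 'snapshot': <function make.<locals>.drawn_camera at 0x7ff5fef400e0>}
[  -1.07052553 -173.19753104  225.        ] [-533.78980025  501.58038585  247.4777473 ]
[ 561.03927041 -245.16752856  330.        ] (array([-0.1,  0.1, 84.5]), array([-0.6027, -0.7076, -0.0816]))
```

Emit:
jog_arm:
  plan:
    - [[0, 0, 0], [0, 0, -0.05], -1]
    - [[0, 0, 8], [-0.03, -0.04, -0.082], -1]
    - [[0, 0, 18], [-0.07, -0.08, -0.082], -1]
    - [[0, 0, 28], [-0.11, -0.12, -0.082], -1]
    - [[0, 0, 38], [-0.15, -0.165, -0.082], -1]
    - [[0, 0, 48], [-0.19, -0.21, -0.082], -1]
    - [[0, 0, 58], [-0.23, -0.255, -0.082], -1]
    - [[0, 0, 66], [-0.27, -0.3, -0.082], -1]
    - [[0, 0, 74], [-0.31, -0.345, -0.082], -1]
    - [[0, 0, 82], [-0.345, -0.39, -0.082], -1]
    - [[0, 0, 84.5], [-0.38, -0.435, -0.082], -1]
    - [[0, 0, 84.5], [-0.42, -0.48, -0.082], -1]

```text
time: 1.65
tool_pos: [436.7, 17.2, 330.4]
tcp_rot: [180.0, -0.0, 82.0]
ft_force: [0.7, 0.0, 0.2]
finger_gap: 0.6
```

```bash
python3 - <<'E'
from bench import *; from h import *
s=sense(); print(s['time'],s['tool_pos'],s['tcp_rot'],intray(s['tool_pos']))
print(rel(s,tray(-1,-260,330),82))
E
```

```text
1.65 [436.70780566  17.17703275 330.36411047] [ 1.79967474e+02 -1.59206782e-02  8.20056204e+01] [-160.6327856   -17.51215343  330.36411047]
(array([ 0., -0.,  0.]), array([-0.2425,  0.1596,  0.0004]))
```

Emit:
jog_arm:
  plan:
    - [[0, 0, 0], [-0.05, 0.033, 0], -1]
    - [[0, 0, 0], [-0.1, 0.066, 0], -1]
    - [[0, 0, 0], [-0.15, 0.1, 0], -1]
    - [[0, 0, 0], [-0.2, 0.132, 0], -1]
    - [[0, 0, 0], [-0.243, 0.16, 0], -1]
    - [[0, 0, 0], [-0.243, 0.16, 0.04], -1]
    - [[0, 0, 0], [-0.243, 0.16, 0.08], -1]
    - [[0, 0, 0], [-0.243, 0.16, 0.123], -1]
    - [[0, 0, 0], [-0.243, 0.16, 0.123], -1]

```text
time: 2.78
tool_pos: [558.5, -242.4, 202.4]
tcp_rot: [-179.5, -0.2, 82.0]
ft_force: [0.5, 0.7, 0.1]
finger_gap: 0.1
```

```bash
python3 - <<'E'
from bench import *; from h import *
s=sense(); print(s['time'],s['tool_pos'],s['tcp_rot'],intray(s['tool_pos']),s['ft_force'])
p,d=snapshot('side'); q,_=snapshot('top')
cv2.imwrite('pics/s1.png',np.hstack([p[60:330,200:440],q[160:430-0,280:520][:260+10]]) if 0 else cv2.resize(p[60:280,200:440],None,fx=2.5,fy=2.5))
cv2.imwrite('pics/t1.png',cv2.resize(q[170:290,300:520],None,fx=3,fy=3))
E
```

```text
2.775 [ 558.52776198 -242.42735842  202.35980624] [-179.5080451    -0.18189005   82.03943969] [  -3.86842457 -257.63603143  202.35980624] [0.51871321 0.6888547  0.09829399]
```

View pics/s1.png

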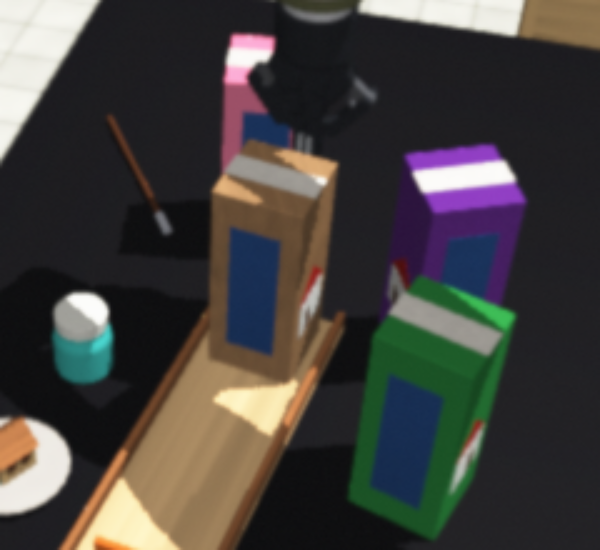

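View pics/t1.png

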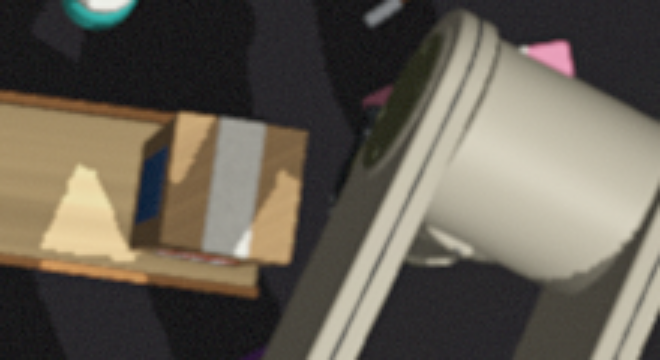

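Emit:
jog_arm:
  plan:
    - [[0, 0, 0], [0.008, 0, 0], -1]
    - [[0, 0, 0], [0.015, 0, 0], -1]
    - [[0, 0, 0], [0.021, 0, 0], -1]
    - [[0, 0, 0], [0.026, 0, 0], -1]
    - [[0, 0, 0], [0.031, 0, 0], -1]
    - [[0, 0, 0], [0.036, 0, 0], -1]
    - [[0, 0, 0], [0.042, 0, 0], -1]
    - [[0, 0, 0], [0.048, 0, 0], -1]
    - [[0, 0, 0], [0.055, 0, 0], -1]
    - [[0, 0, 0], [0.062, 0, 0], -1]
    - [[0, 0, 0], [0.07, 0, 0], -1]

```text
time: 4.25
tool_pos: [570.9, -173.9, 207.2]
tcp_rot: [-180.0, -0.0, 82.1]
ft_force: [0.5, -0.7, 1.1]
finger_gap: -0.5
```

```bash
python3 - <<'E'
from bench import *; from h import *
s=sense(); print(s['time'],s['tool_pos'],s['tcp_rot'],intray(s['tool_pos']),s['ft_force'])
p,d=snapshot('side')
cv2.imwrite('pics/s2.png',cv2.resize(p[60:280,200:440],None,fx=2.5,fy=2.5))
E
```

```text
4.25 [ 570.92452551 -173.85794229  207.22088229] [-1.79991272e+02 -8.85069701e-03  8.20509887e+01] [  -1.13532377 -188.00863212  207.22088229] [ 0.5372752  -0.66852191  1.12736095]
```

View pics/s2.png

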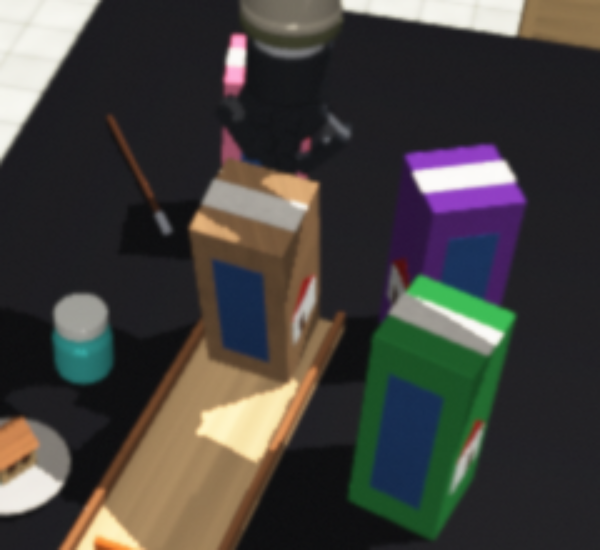

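It is tipping about its foot edge and hasn't slid. I'll keep pushing slowly.

Emit:
jog_arm:
  plan:
    - [[0, 0, 0], [0.006, 0, 0], -1]
    - [[0, 0, 0], [0.012, 0, 0], -1]
    - [[0, 0, 0], [0.018, 0, 0], -1]
    - [[0, 0, 0], [0.024, 0, 0], -1]
    - [[0, 0, 0], [0.03, 0, 0], -1]
    - [[0, 0, 0], [0.035, 0, 0], -1]
    - [[0, 0, 0], [0.04, 0, 0], -1]
    - [[0, 0, 0], [0.045, 0, 0], -1]
    - [[0, 0, 0], [0.05, 0, 0], -1]
    - [[0, 0, 0], [0.055, 0, 0], -1]
    - [[0, 0, 0], [0.06, 0, 0], -1]

```text
time: 5.68
tool_pos: [579.3, -114.7, 207.3]
tcp_rot: [180.0, -0.0, 82.0]
ft_force: [-0.2, -0.6, 0.3]
finger_gap: 0.1
```

```bash
python3 - <<'E'
from bench import *; from h import *
s=sense(); print(s['time'],s['tool_pos'],s['tcp_rot'],intray(s['tool_pos']),s['ft_force'])
p,d=snapshot('side')
cv2.imwrite('pics/s3.png',cv2.resize(p[60:330,180:440],None,fx=2.2,fy=2.2))
E
```

```text
5.675 [ 579.27566303 -114.73273489  207.33294979] [ 1.79993852e+02 -1.74301473e-05  8.20468925e+01] [  -1.09409741 -128.29657347  207.33294979] [-0.23756624 -0.62671346  0.25452083]
```

View pics/s3.png

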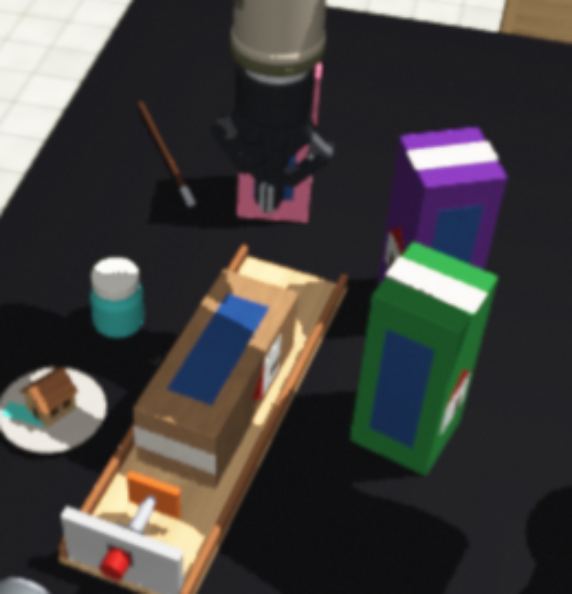

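The carton fell flat between the rails with its top towards the pad. Now I'll back off, and measure it.

Emit:
jog_arm:
  plan:
    - [[0, 0, 0], [-0.03, 0, 0], -1]
    - [[0, 0, 0], [-0.06, 0, 0], -1]
    - [[0, 0, 0], [-0.06, 0, 0], -1]
    - [[0, 0, 0], [-0.06, 0, 0], -1]

```text
time: 6.22
tool_pos: [570.9, -174.1, 207.2]
tcp_rot: [-180.0, -0.0, 82.0]
ft_force: [0.2, 1.3, 0.3]
finger_gap: -0.2
```

```bash
python3 - <<'E'
from bench import *; from h import *
s=sense(); print(s['time'],intray(s['tool_pos']),s['ft_force'])
p,d=snapshot('top'); ci=camera_info('top')
cv2.imwrite('pics/t4.png',cv2.resize(p[170:290,180:440],None,fx=3,fy=3))
P=cloud(ci,d)[175:275,215:400].reshape(-1,3); t=P[abs(P[:,2]-94)<6]
q=np.array([intray(x) for x in t]); print(len(t),t[:,2].mean(),cv2.minAreaRect(q[:,:2].astype(np.float32)),q[:,:2].min(0),q[:,:2].max(0))
E
```

```text
6.225 [  -1.09504282 -188.28646455  207.21876195] [0.19646466 1.30197698 0.26121066]
3777 93.49838788158515 ((2.4657974243164062, -8.305183410644531), (220.30787658691406, 90.22747802734375), 88.69241333007812) [ -44.53626842 -119.11587238] [ 49.70100347 102.30188907]
```

View pics/t4.png

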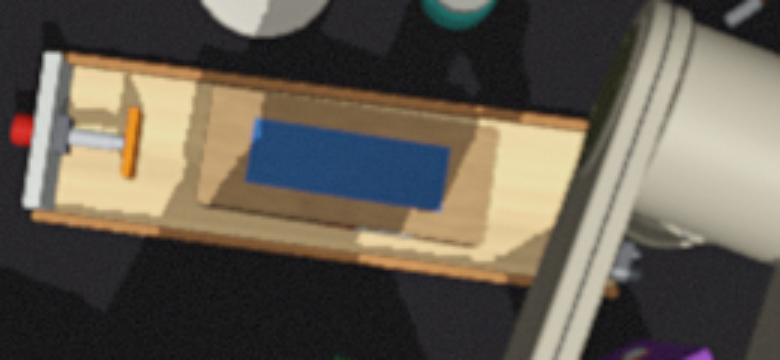

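```bash
python3 - <<'E'
from bench import *; from h import *
s=sense(); print(s['joint_pos'].round(1))
p,d=snapshot('top'); ci=camera_info('top'); cv2.imwrite('pics/t5.png',p)
p2,d2=snapshot('side'); cv2.imwrite('pics/s5.png',p2)
P=cloud(ci,d)
m=P[...,2]>260
u=np.array([np.cos(np.arctan2(-174,571)),np.sin(np.arctan2(-174,571))])
q=P[m]; r=q[:,:2]@u; t=q[:,:2]@np.array([-u[1],u[0]])
for a in range(0,760,50):
    k=(r>=a)&(r<a+50)
    if k.any(): print(a,k.sum(),q[k,2].min().round(),q[k,2].max().round(),t[k].min().round(),t[k].max().round())
P=cloud(camera_info('side'),d2); m=(P[...,2]>240)&(d2>0); q=P[m]; r=q[:,:2]@u; t=q[:,:2]@np.array([-u[1],u[0]])
print()
for a in range(0,760,50):
    k=(r>=a)&(r<a+50)
    if k.any(): print(a,k.sum(),q[k,2].min().round(),q[k,2].max().round(),t[k].min().round(),t[k].max().round())
E
```

```text
[-21.9   8.2  88.7   0.   83.  -13.9]
250 12 580.0 609.0 87.0 89.0
300 2099 574.0 655.0 -31.0 88.0
350 4281 541.0 648.0 -45.0 85.0
400 3128 527.0 632.0 -50.0 82.0
450 3069 519.0 1301.0 -54.0 168.0
500 2200 276.0 617.0 -59.0 74.0
550 4424 273.0 612.0 -63.0 70.0
600 2715 519.0 607.0 -65.0 68.0
650 2 555.0 566.0 61.0 61.0

0 571 249.0 349.0 195.0 205.0
50 1928 255.0 472.0 190.0 202.0
100 149 420.0 498.0 189.0 196.0
150 689 597.0 670.0 91.0 103.0
200 1818 579.0 668.0 85.0 101.0
250 1631 564.0 653.0 76.0 97.0
300 1363 550.0 637.0 64.0 90.0
350 1289 533.0 620.0 39.0 87.0
400 1160 528.0 609.0 73.0 85.0
450 940 521.0 593.0 71.0 81.0
500 847 260.0 580.0 -21.0 77.0
550 3307 240.0 564.0 -21.0 72.0
600 1508 240.0 552.0 -10.0 71.0
650 29 267.0 287.0 -4.0 26.0
```

View pics/t5.png

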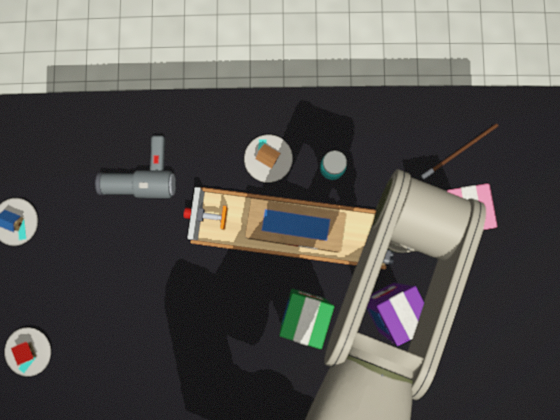

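View pics/s5.png

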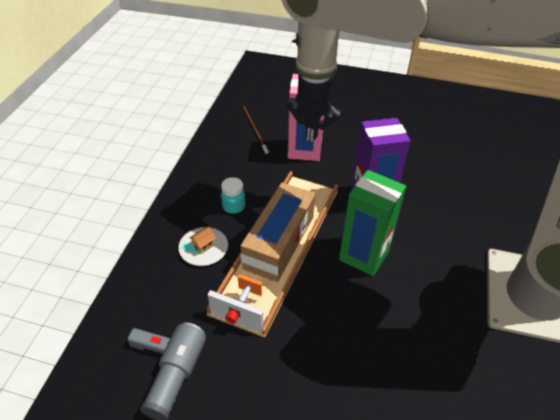

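Emit:
jog_arm:
  plan:
    - [[0, 0, 0], [0, 0.003, 0.05], -1]
    - [[0, 0, 0], [0, 0.003, 0.1], -1]
    - [[0, 0, 0], [0, 0.003, 0.14], -1]
    - [[0, 0, 0], [0, 0.003, 0.157], -1]
    - [[0, 0, 0], [0.02, 0.003, 0.157], -1]
    - [[0, 0, 0], [0.045, 0.003, 0.157], -1]
    - [[0, 0, 0], [0.045, 0.003, 0.157], -1]
    - [[0, 0, 0], [0.045, 0.003, 0.157], -1]

```text
time: 7.38
tool_pos: [581.3, -130.2, 52.1]
tcp_rot: [179.8, 0.0, 82.1]
ft_force: [0.5, -0.4, 0.3]
finger_gap: 0.4
```

```bash
cat > st.py <<'E'
from bench import *; from h import *
s=sense(); print(s['time'],intray(s['tool_pos']).round(2),s['tcp_rot'].round(2),'Fx,Fy tray',(s['ft_force']@TX).round(2),(s['ft_force']@TY).round(2),s['ft_force'][2].round(2))
E
cat > meas.py <<'E'
import sys; from st import *
n=sys.argv[1]
p,d=snapshot('top'); ci=camera_info('top'); cv2.imwrite(f'pics/{n}t.png',cv2.resize(p[170:290,180:440],None,fx=3,fy=3))
P=cloud(ci,d)[175:275,215:400].reshape(-1,3); t=P[abs(P[:,2]-94)<6]
q=np.array([intray(x) for x in t]); print(len(t),t[:,2].mean(),cv2.minAreaRect(q[:,:2].astype(np.float32)),q[:,:2].min(0),q[:,:2].max(0))
p,d=snapshot('side'); cv2.imwrite(f'pics/{n}s.png',cv2.resize(p[170:330,180:350],None,fx=3.5,fy=3.5))
E
python3 meas.py a
```

```text
7.375 [   3.1  -143.36   52.06] [1.7985e+02 4.0000e-02 8.2110e+01] Fx,Fy tray 0.56 -0.28 0.25
3339 93.48126788975489 ((2.40093994140625, -17.227134704589844), (238.35992431640625, 90.48197937011719), 88.73818969726562) [ -44.06621891 -135.72664241] [ 49.88784396 102.34663244]
```

View pics/as.png

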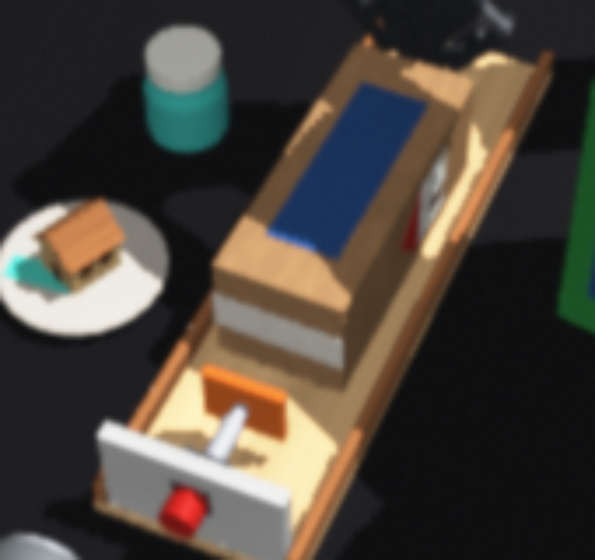

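Emit:
jog_arm:
  plan:
    - [[0, 0, 0], [0.005, 0, 0], -1]
    - [[0, 0, 0], [0.009, 0, 0], -1]
    - [[0, 0, 0], [0.012, 0, 0], -1]
    - [[0, 0, 0], [0.015, 0, 0], -1]
    - [[0, 0, 0], [0.018, 0, 0], -1]
    - [[0, 0, 0], [0.022, 0, 0], -1]
    - [[0, 0, 0], [0.027, 0, 0], -1]
    - [[0, 0, 0], [0.032, 0, 0], -1]
    - [[0, 0, 0], [0.037, 0, 0], -1]
    - [[0, 0, 0], [0.042, 0, 0], -1]
    - [[0, 0, 0], [0.045, 0, 0], -1]
    - [[0, 0, 0], [0.048, 0, 0], -1]

```text
time: 8.98
tool_pos: [586.7, -82.6, 50.3]
tcp_rot: [-180.0, 0.0, 82.1]
ft_force: [-0.2, -3.6, -0.4]
finger_gap: -0.0
```

```bash
python3 meas.py b
```

```text
8.975 [  1.83 -95.41  50.28] [-180.      0.     82.05] Fx,Fy tray 0.34 -3.58 -0.36
3020 93.52734400864381 ((0.049045562744140625, 28.431297302246094), (90.32957458496094, 221.87136840820312), 0.04435448348522186) [-45.18780074 -82.53469387] [ 45.25304698 139.39107151]
```

View pics/bs.png

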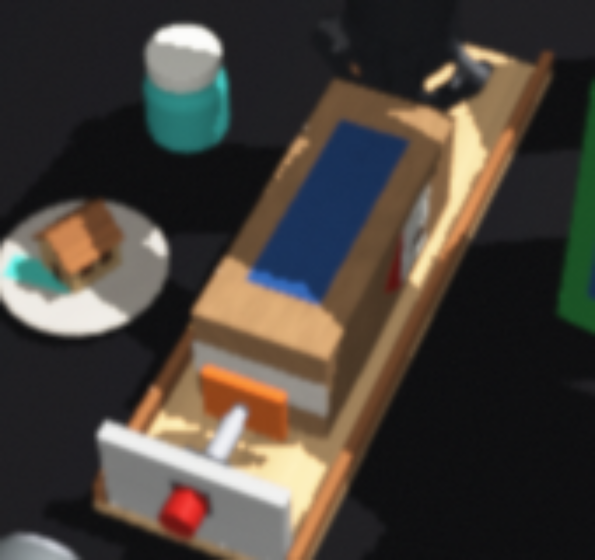

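View pics/bt.png

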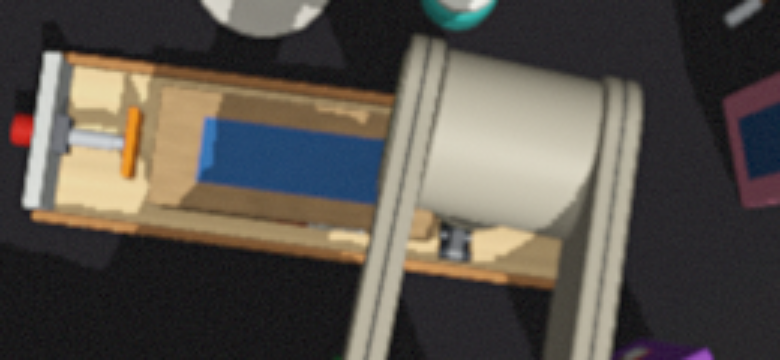

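Emit:
jog_arm:
  plan:
    - [[0, 0, 0], [0.002, 0, 0], -1]
    - [[0, 0, 0], [0.004, 0, 0], -1]
    - [[0, 0, 0], [0.006, 0, 0], -1]
    - [[0, 0, 0], [0.008, 0, 0], -1]
    - [[0, 0, 0], [0.0095, 0, 0], -1]
    - [[0, 0, 0], [0.011, 0, 0], -1]

```text
time: 9.82
tool_pos: [588.3, -71.8, 50.3]
tcp_rot: [180.0, 0.0, 82.0]
ft_force: [-0.6, -3.2, 0.2]
finger_gap: 0.1
```

```bash
python3 meas.py c
```

```text
9.825 [  1.87 -84.56  50.32] [180.     0.    82.04] Fx,Fy tray -0.17 -3.25 0.21
2990 93.54690198147792 ((0.0689239501953125, 39.20399475097656), (221.3863525390625, 90.3957290649414), 89.93373107910156) [-45.17380386 -71.44233347] [ 45.25691226 149.92305226]
```

View pics/ct.png

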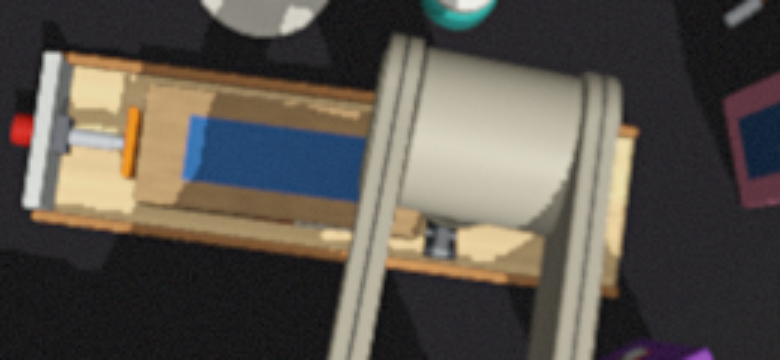

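Emit:
jog_arm:
  plan:
    - [[0, 0, 0], [0.001, 0, 0], -1]
    - [[0, 0, 0], [0.002, 0, 0], -1]
    - [[0, 0, 0], [0.003, 0, 0], -1]
    - [[0, 0, 0], [0.004, 0, 0], -1]
    - [[0, 0, 0], [0.005, 0, 0], -1]
    - [[0, 0, 0], [0.0055, 0, 0], -1]

```text
time: 10.68
tool_pos: [589.0, -66.4, 50.3]
tcp_rot: [180.0, 0.0, 82.0]
ft_force: [0.1, -4.3, 0.4]
finger_gap: -0.1
```

```bash
python3 meas.py d
```

```text
10.675 [  1.85 -79.05  50.32] [180.     0.    82.05] Fx,Fy tray 0.68 -4.28 0.42
2960 93.551987643273 ((0.13620758056640625, 43.88508605957031), (90.37374114990234, 223.95693969726562), 0.03170212358236313) [-45.09375489 -68.11110252] [ 45.28060916 155.86293362]
```

View pics/dt.png

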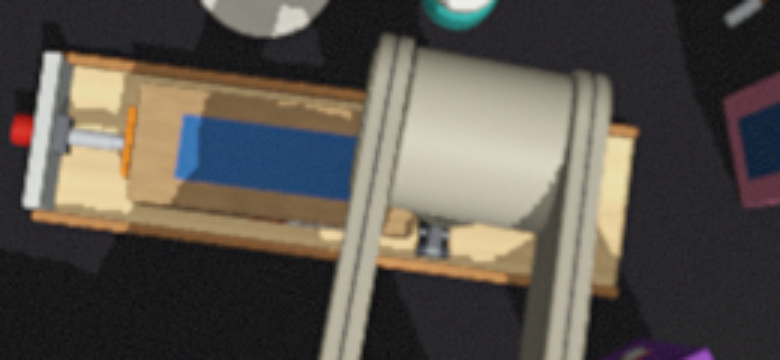

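Emit:
jog_arm:
  plan:
    - [[0, 0, 0], [0.0005, 0, 0], -1]
    - [[0, 0, 0], [0.001, 0, 0], -1]
    - [[0, 0, 0], [0.0015, 0, 0], -1]
    - [[0, 0, 0], [0.002, 0, 0], -1]
    - [[0, 0, 0], [0.0025, 0, 0], -1]
    - [[0, 0, 0], [0.003, 0, 0], -1]

```text
time: 11.52
tool_pos: [589.5, -63.5, 50.3]
tcp_rot: [180.0, 0.0, 82.0]
ft_force: [-0.8, -4.6, 0.8]
finger_gap: -0.2
```

```bash
python3 meas.py e
```

```text
11.525 [  1.87 -76.17  50.35] [1.800e+02 1.000e-02 8.204e+01] Fx,Fy tray -0.18 -4.67 0.77
2944 93.53613604308873 ((0.126556396484375, 48.55003356933594), (219.916015625, 90.38970184326172), 89.98871612548828) [-45.07102163 -61.40200579] [ 45.33195973 158.50105648]
```

View pics/es.png

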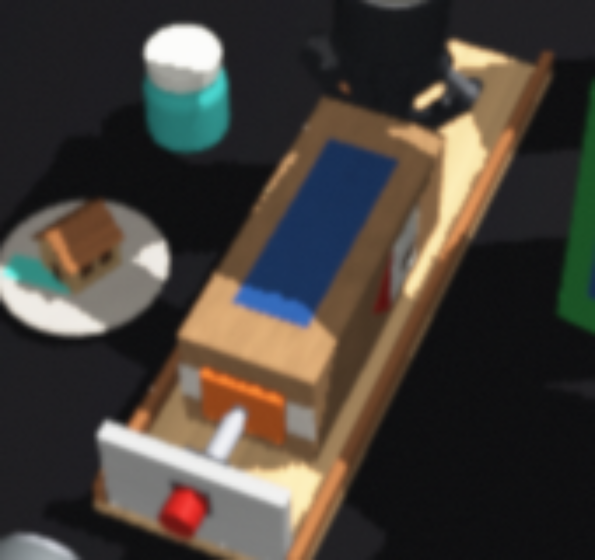

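Emit:
jog_arm:
  plan:
    - [[0, 0, 0], [0.0004, 0, 0], -1]
    - [[0, 0, 0], [0.0008, 0, 0], -1]
    - [[0, 0, 0], [0.0012, 0, 0], -1]
    - [[0, 0, 0], [0.0016, 0, 0], -1]

```text
time: 12.12
tool_pos: [589.7, -61.9, 50.3]
tcp_rot: [180.0, 0.0, 82.0]
ft_force: [-0.7, -4.8, 0.9]
finger_gap: 0.4
```

```bash
python3 st.py
```

```text
12.125 [  1.84 -74.52  50.32] [180.     0.    82.05] Fx,Fy tray -0.06 -4.84 0.87
```

Emit:
jog_arm:
  plan:
    - [[0, 0, 0], [0.0004, 0, 0], -1]
    - [[0, 0, 0], [0.0008, 0, 0], -1]
    - [[0, 0, 0], [0.0012, 0, 0], -1]

```text
time: 12.5
tool_pos: [589.8, -60.7, 50.3]
tcp_rot: [180.0, 0.0, 82.0]
ft_force: [-0.7, -4.9, 1.6]
finger_gap: -0.3
```

Emit:
jog_arm:
  plan:
    - [[0, 0, 0], [0.0004, 0, 0], -1]
    - [[0, 0, 0], [0.0008, 0, 0], -1]

```text
time: 12.75
tool_pos: [590.0, -59.9, 50.3]
tcp_rot: [180.0, 0.0, 82.0]
ft_force: [-0.3, -4.2, 1.7]
finger_gap: 0.1
```

Emit:
jog_arm:
  plan:
    - [[0, 0, 0], [0.0004, 0, 0], -1]
    - [[0, 0, 0], [0.0008, 0, 0], -1]

```text
time: 13.0
tool_pos: [590.0, -59.1, 50.3]
tcp_rot: [-180.0, 0.0, 82.0]
ft_force: [-0.6, -4.9, 1.5]
finger_gap: -0.1
```

Emit:
jog_arm:
  plan:
    - [[0, 0, 0], [0.0003, 0, 0], -1]
    - [[0, 0, 0], [0.0006, 0, 0], -1]

```text
time: 13.25
tool_pos: [590.1, -58.5, 50.3]
tcp_rot: [180.0, 0.0, 82.0]
ft_force: [-1.1, -4.1, 1.4]
finger_gap: -0.2
```

Emit:
jog_arm:
  plan:
    - [[0, 0, 0], [0.0003, 0, 0], -1]
    - [[0, 0, 0], [0.0005, 0, 0], -1]

```text
time: 13.5
tool_pos: [590.2, -58.0, 50.3]
tcp_rot: [180.0, 0.0, 82.0]
ft_force: [-0.2, -5.8, 1.6]
finger_gap: 0.1
```

Emit:
jog_arm:
  plan:
    - [[0, 0, 0], [0.0003, 0, 0], -1]
    - [[0, 0, 0], [0.0003, 0, 0], -1]

```text
time: 13.75
tool_pos: [590.2, -57.7, 50.3]
tcp_rot: [-180.0, -0.0, 82.0]
ft_force: [-0.5, -5.3, 0.5]
finger_gap: 0.2
```

Emit:
jog_arm:
  plan:
    - [[0, 0, 0], [0.0003, 0, 0], -1]
    - [[0, 0, 0], [0.0003, 0, 0], -1]

```text
time: 14.0
tool_pos: [590.3, -57.4, 50.3]
tcp_rot: [180.0, -0.0, 82.0]
ft_force: [-1.6, -4.7, 1.7]
finger_gap: 0.2
```

Emit:
jog_arm:
  plan:
    - [[0, 0, 0], [0.0003, 0, 0], -1]
    - [[0, 0, 0], [0.0003, 0, 0], -1]

```text
time: 14.25
tool_pos: [590.3, -57.1, 50.3]
tcp_rot: [180.0, -0.0, 82.0]
ft_force: [-0.6, -4.5, 2.0]
finger_gap: 0.1
```

Emit:
jog_arm:
  plan:
    - [[0, 0, 0], [0.0003, 0, 0], -1]
    - [[0, 0, 0], [0.0005, 0, 0], -1]

```text
time: 14.5
tool_pos: [590.4, -56.8, 50.3]
tcp_rot: [180.0, 0.0, 82.0]
ft_force: [-0.9, -6.7, 2.2]
finger_gap: -0.2
```

Emit:
jog_arm:
  plan:
    - [[0, 0, 0], [0.0003, 0, 0], -1]
    - [[0, 0, 0], [0.0005, 0, 0], -1]

```text
time: 14.75
tool_pos: [590.4, -56.7, 50.3]
tcp_rot: [-180.0, 0.0, 82.0]
ft_force: [-0.9, -7.8, 1.4]
finger_gap: -0.0
```

Emit:
jog_arm:
  plan:
    - [[0, 0, 0], [0.0003, 0, 0], -1]
    - [[0, 0, 0], [0.0005, 0, 0], -1]

```text
time: 15.0
tool_pos: [590.4, -56.7, 50.3]
tcp_rot: [-180.0, 0.1, 82.0]
ft_force: [-1.2, -10.6, 1.8]
finger_gap: -0.0
```

```bash
python3 meas.py f
```

```text
15.0 [  1.84 -69.25  50.33] [-1.800e+02  8.000e-02  8.203e+01] Fx,Fy tray 0.27 -10.67 1.83
2911 93.48376369485042 ((0.09646224975585938, 55.45298767089844), (220.0412139892578, 90.402587890625), 89.99500274658203) [-45.11420261 -54.56488957] [ 45.30021463 165.47480322]
```

View pics/fs.png

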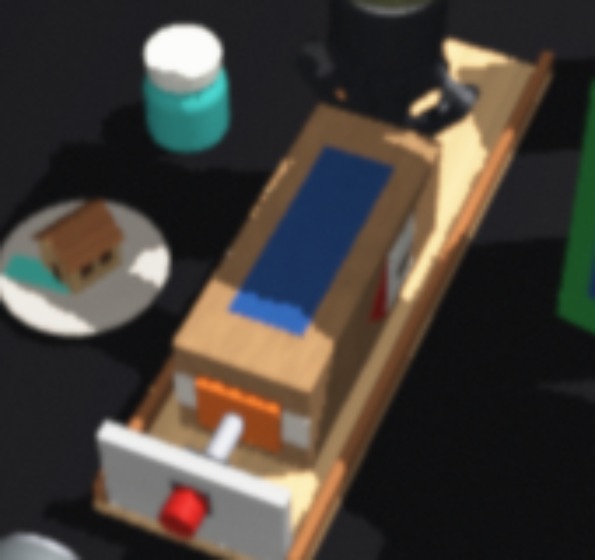

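The pad is home: the TCP has stalled at y=-56.7 while the force climbs about 2.5 N per 0.5 mm. I'll add a little more and hold.

Emit:
jog_arm:
  plan:
    - [[0, 0, 0], [0.0003, 0, 0], -1]
    - [[0, 0, 0], [0.0003, 0, 0], -1]
    - [[0, 0, 0], [0.0003, 0, 0], -1]
    - [[0, 0, 0], [0.0003, 0, 0], -1]
    - [[0, 0, 0], [0.0003, 0, 0], -1]

```text
time: 15.72
tool_pos: [590.4, -56.6, 50.3]
tcp_rot: [-180.0, 0.1, 82.0]
ft_force: [-2.8, -10.8, 2.5]
finger_gap: -0.4
```

```bash
python3 st.py
```

```text
15.725 [  1.86 -69.19  50.35] [-1.800e+02  1.000e-01  8.202e+01] Fx,Fy tray -1.26 -11.05 2.48
```

Emit:
jog_arm:
  plan:
    - [[0, 0, 0], [-0.001, 0, 0], -1]
    - [[0, 0, 0], [-0.002, 0, 0], -1]
    - [[0, 0, 0], [-0.005, 0, 0], -1]
    - [[0, 0, 0], [-0.015, 0, 0], -1]
    - [[0, 0, 0], [-0.035, 0, 0], -1]
    - [[0, 0, 0], [-0.06, 0, 0], -1]
    - [[0, 0, 0], [-0.06, 0, -0.04], -1]
    - [[0, 0, 0], [-0.06, 0, -0.09], -1]
    - [[0, 0, 0], [-0.06, 0, -0.15], -1]
    - [[0, 0, 0], [-0.06, 0, -0.15], -1]
    - [[0, 0, 0], [-0.06, 0, -0.15], -1]

```text
time: 17.1
tool_pos: [582.1, -115.8, 200.3]
tcp_rot: [180.0, 0.0, 82.0]
ft_force: [0.3, -0.1, -0.4]
finger_gap: -0.3
```

```bash
python3 meas.py g; python3 - <<'E'
import cv2
from bench import *
p,_=snapshot('top'); a=cv2.imread('pics/top0.png'); import numpy as np
cv2.imwrite('pics/cmp.png',np.vstack([a[120:250,80:400],p[120:250,80:400]]).repeat(2,0).repeat(2,1))
E
```

```text
17.1 [   1.87 -128.93  200.33] [1.7997e+02 1.0000e-02 8.2000e+01] Fx,Fy tray 0.31 -0.1 -0.37
3746 93.5229041376303 ((-0.010913848876953125, 55.29539108276367), (90.0523681640625, 219.77537536621094), 0.0050513409078121185) [-45.03206074 -54.59342901] [ 45.01886755 165.18593616]
```

View pics/gs.png

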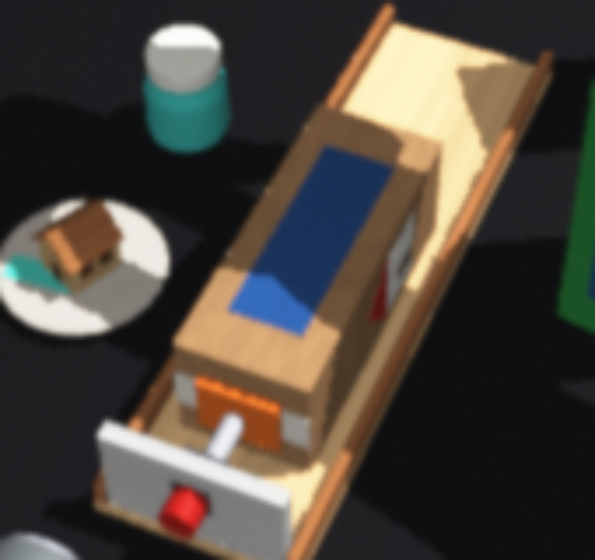

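View pics/cmp.png

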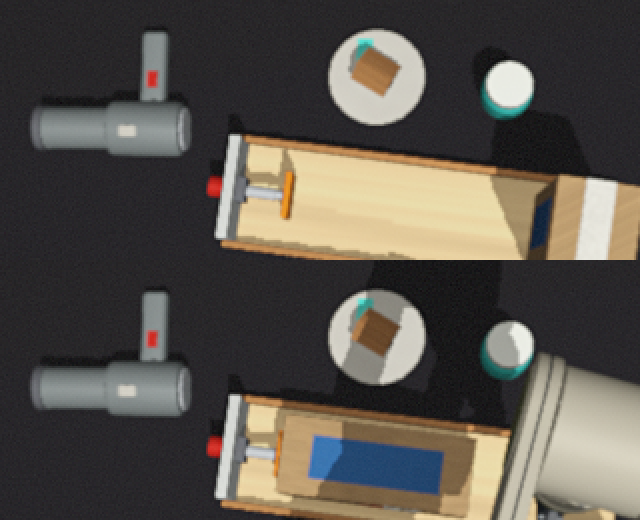

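The carton lies flat and centred with its top against the pad (pad at (238,410) in the side crop). The arm is clear, and the house, jar and dryer haven't moved.

```bash
python3 -c "
from bench import *
print(hand_in())"
```

```text
the job is handed in; nothing more can be done
None
```

The carton is lying on its side in the tray with its top against the orange pad, and I've handed the job in. `hand_in` gives no verdict, so success rests on my own checks below.

- **Tipping:** I pushed the brown carton near its top with the closed fingers. It tipped over its foot edge and fell flat between the rails, top towards the pad.
- **Pressing the pad:** I slid it along at mid-height, slowing to sub-millimetre steps near the end. The pad reached home when the tool stopped moving and the force began to climb. I held about 11 N at the wrist for 0.6 s. Sliding alone took about 3.5 N, so roughly 7.5 N was on the pad. That figure is inferred, as I had no direct reading at the stop.
- **Last checks after backing off (time 17.1 s):**
  - The carton's upper face is at 93.5 mm, so it lies flat.
  - It is centred to within about 1 mm, lined up with the tray to within about 0.1°, and did not spring back more than about 0.3 mm.
  - The side view shows the pad against the carton's top, though I couldn't measure the remaining spring force.
  - The wrist force is near zero with the arm clear.
  - The house, paint jar and hair dryer look unmoved in before and after pictures from the top camera.
- **A disagreement:** I first estimated the free pad face 64 mm from the bracket. From where the pad came home, it was about 63 to 64 mm, which agrees. However, the wrist force showed no clear first touch, so I went by the force rise at the end.

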